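# Mount the boat carousel on its sampler drive

### The job

Put the combustion-boat carousel back on its drive unit: slide the brass spacer ring down the spindle until it stands on the flange, then the carousel, turned until its hub drops over the drive pins and rests on the spacer, and last the steel retaining bush, pushed down on the hub until it snaps under the spindle's spring balls. Do not tip the carousel, and leave everything else on the bench where it lies.

Things in the scene. Friction and masses are not known exactly. Their poses are not given: they have to be found in the camera images.
- drive_unit: Fixed white sampler drive, 190 mm (its x) by 150 mm (its y), 52 mm high, on the worktop; origin under its centre, its sloping keypad faces its -x. On top, 20 mm toward +x from the centre, stands a vertical steel spindle on a dark round flange.
- spindle_foot (a point): Centre of the dark flange's upper face (56 mm in diameter), 58 mm above the worktop, on the spindle axis; z up, turned with the unit, not with the spindle. Three drive pins (6 mm thick, round-topped, 7 mm high) stand on the flange 21 mm from the axis, 120 deg apart, at an angle that is not measured. The motor brake holds the spindle against turning up to 0.6 N m.
- spindle_tip (a point): Top end of the stepped steel spindle, 58 mm above spindle_foot. The spindle is 16 mm in diameter up to 28 mm above the flange, tapers to 12 mm at 31 mm, and ends above 52 mm in a cone of 7 mm at the tip. Three spring balls stick out 2 mm from the 12 mm part, centred 48 mm up: the wide bores pass them freely, the bush has to be pushed past them with about 10 N.
- spacer: Loose plain brass ring, 26 mm outside, 17.2 mm bore, 18 mm high, lying flat on the worktop; origin in the centre of its underside, z along the bore. On the flange it clears the drive pins by 5 mm all round, so fingers holding it must stay above the 7 mm pins, or let it slide down the last bit.
- carousel: Loose white disc, 140 mm in diameter, 5 mm thick, about 0.22 kg, with six radial boat pockets (rails up to 10 mm high) and a dark hub, lying flat, hub up; origin in the centre of its underside, z up, x along a pocket. With the drive pins between its slots the underside stops 7 mm above spindle_foot; fully home it is 2 mm above, hub on the spacer.
- hub_top (a point): Centre of the hub's top, 30 mm above the carousel's underside (32 mm above spindle_foot when home). Hub: collar 52 mm in diameter up to 16 mm, then a fluted grip 38 mm in diameter from 16 to 30 mm, with a 17.2 mm bore there.
- hub_under (a point): Centre of the hub's underside, same point as the carousel's origin. The hub is open from below, 32 mm wide and 16 mm deep, and takes in the spacer. Round that its rim has six slots, 60 deg apart, in line with the pockets, 8 mm deep, about 9 mm wide at 21 mm from the axis; every second slot takes a drive pin.
- bush: Loose knurled steel ring, 30 mm outside, 13.2 mm bore, 12 mm high, lying flat; origin in the centre of its underside, z up. Home it rests on the hub's top, 32 mm above spindle_foot, with the spring balls sprung out above it.
- weighing_bottle: Bystander: small stoppered glass weighing bottle, 41 mm in diameter, 45 mm high; origin under its centre.
- notebook: Bystander: dark notebook, 108 x 156 x 15 mm, lying flat; origin under its centre, long side along its y.
- marker_pen: Bystander: white and black marker pen, 134 mm long (its y), 18 mm thick, near the front edge.
- screwdriver: Bystander: yellow screwdriver, 185 mm long (its y), near the front edge.
- tape_roll: Bystander: roll of clear tape, 76 mm in diameter, 24 mm high.
- calculator: Bystander: pocket calculator, 120 mm (its x) x 68 x 16 mm.

How it is judged:
By the outcome, as a careful person would: the job done as asked, in the order asked, and still so for the second after the job is handed in, with the robot touching nothing.
It also fails if it takes over 72 s, if anything falls off the work surface, if the arm or the gripper's body presses on something with over 40 N, if the wrist force passes 120 N, or if a joint passes its speed limit or range.

### The arm

A 6-joint arm with a two-finger parallel gripper is mounted at the origin on a cart in front of the work surface, level with it; the furniture and walls round the work are solid. World frame = base frame: x ahead of the robot, y to its left, z up, the work surface at z = 0. Lengths are in m, angles in rad, forces in N, time in s.
With the tool pointing down it reaches from about 0.35 to 0.875 m from the base axis. Payload 4.2 kg.
Tool frame: the origin (TCP) lies midway between the tips of the shut fingers; the grasp point (between the pads) lies 19 mm behind it (bot.hold_point_z is the distance from the TCP to the grasp point, in m); z points along the fingers, y is the line along which they close (so a half turn about z gives the same grasp; the last joint's range is limited). The gripper opens to 85 mm and grips with 20 to 120 N. Pads are 22 mm wide; open, the fingers measure 114 mm over their backs; the gripper's body (76 mm by 85 mm) begins 54 mm behind the grasp point. The pads swing forward as they close: fully open they stand 13 mm farther back than shut.
Start: joints at [1.443, 0.385, 0.008, 0, -1.194, -0.259], TCP at [0.236, 0.579, 0.231] pointing down, gripper open.
Joint ranges: [-3.14, 3.14], [-1.21, 2.06], [-1.07, 1.41], [-3.16, 2.05], [-2.99, -0.16], [-3.1, 3.1]. Speed limits (rad/s): [2.79, 2.79, 3.14, 3.14, 3.14, 3.14].

### API

Orientations are given as a rotation vector (axis times angle).
In Python, from station import bot gives the robot as it stands.
- The arm moves only by the tool move_arm, never from a script. Its argument "series" is one flat list of numbers, 7 for each row, row after row: the opening, from 0 (shut) to 1 (fully open), then the shift along the tool's x, y, z in units of 0.06 m (1.0 is 0.06 m), then the turn, a rotation vector about the tool's x, y, z in units of 6 degrees (1.0 is 6 degrees). A call has exactly 8 rows; each row shifts and turns the commanded pose from where the row before left it, along the tool's axes as they then stand; what a row does not reach is not made up. A row lasts 1/8 s, in which the tool goes at most 62.5 mm and 10.7 degrees, less where a joint would pass 70% of its speed; a pose out of reach is approached as far as the arm can. A call with a number of a shift or a turn outside -1 to 1 is refused whole. A call with a gripper value outside its range is refused whole. The fingers move at their own pace and stop on an object; the grip force is fixed at half the most. Time passes only in rows, so rows that do not move let the fingers close, or fill a call up. It gives the time, the measured TCP pose, the force, the opening and the grip force at its end, in the units of the state.
- bot.get_state(): the state, without advancing time (a new reading comes with each control period).
- bot.capture(name): name is "scene" or "top"; returns (picture, depth): 400x640x3 uint8, blue, green, red; 400x640 float32, m along the optical axis (not along the pixel's ray), 0 where there is no reading.
- bot.camera_info(name): a dict with "K" (3x3 intrinsics, pixels), "world_from_camera" (4x4, takes a point from camera to world coordinates). Camera axes: x right, y down, z forward; pixel columns grow to the right and rows downward; lengths in m; the calibration is good to about 2 mm. A picture is of the moment at which its call begins. camera_info takes no time and is no camera call.
- bot.sign_off(): hands the job in; it is judged then, once.
Trained networks look in the newest picture that a camera, given by its name, has taken for a name from the list of things; names that differ only in an ending like _2 or _b are one class to them, and where a whole thing is asked for, a point or a joint stands for the part that bears it (a point fixed in the world has none). Each returns a list of dicts, best first, with "conf" (0 to 1); they miss things now and then, are a little off and sometimes report something else, mostly with a low value. They report only what shows in the picture. A call takes as long as a camera call.
- bot.spot_in(label, camera): "centre" ([row, column] as shares, 0 to 1, of the picture: columns of its width, rows of its height, amid what is visible of it).
- bot.regions_of(label, camera): "mask" (400x640 bool, what is visible of it) and "centre" ([row, column] as shares, 0 to 1, of the picture: columns of its width, rows of its height, amid what is visible of it).
- bot.mark_of(label, camera): "centre" ([row, column] as shares, 0 to 1, of the picture: columns of its width, rows of its height: a listed point, or the origin of a listed thing).
The state is a dict: "time": time; "qpos": joint angles; "qd": joint speeds; "joint_torque": joint torques, N m; "eef_pos": TCP position; "eef_rot": TCP orientation; "ft_force": force on the tool from outside, world axes, zero at the start; "ft_torque": the same for the moment, N m; "grip_width": opening from 0.0 (shut) to 1.0 (fully open); "finger_force": force on a finger pad.
Only numpy, scipy, OpenCV 4.12 (cv2) and the standard library are available. Lean on these libraries where they do the work, as an engineer would, in place of code of your own. Each camera call takes 0.05 s, during which the arm holds its last target. There are 200 camera calls.

## Working session

There is one attempt and no reset: what is moved stays moved. The work goes in short steps, Python scripts to look and compute and a tool call to move; the robot and the scene stay as the last step left them, time stands still between calls to the robot, and variables do not carry over. Pictures are saved under pics/ and viewed, at most 10 in all, crops included, and the job is handed in when it is done.

Besides the shell and the picture viewer there is one more tool, called as name(argument=value, ...), one argument or row to a line, values as JSON. move_arm: Moves the arm, as the interface text tells. Shifts and turns lie within -1 to 1; 1 stands for 0.06 m of shift or 6 degrees of turn. Its arguments: {"type":"object","properties":{"series":{"type":"array"}},"required":["series"]}

```bash
mkdir -p pics; ls; cat > h.py <<'E'
import numpy as np, cv2
from station import bot
from scipy.spatial.transform import Rotation as R
def cam(n):
    i=bot.camera_info(n); return np.array(i["K"]),np.array(i["world_from_camera"])
def ray(n,c):
    K,T=cam(n); v=np.linalg.inv(K)@[c[1]*640,c[0]*400,1]; return T[:3,3],T[:3,:3]@v
def at_z(n,c,z):
    o,d=ray(n,c); return o+d*(z-o[2])/d[2]
def cloud(n,depth):
    K,T=cam(n); r,c=np.mgrid[:400,:640]
    p=np.stack([(c+.5-K[0,2])/K[0,0]*depth,(r+.5-K[1,2])/K[1,1]*depth,depth],-1)
    return p@T[:3,:3].T+T[:3,3]
E
python3 - <<'E'
from h import *
np.set_printoptions(precision=4,suppress=True)
for n in("scene","top"):
    p,d=bot.capture(n); cv2.imwrite(f"pics/{n}0.png",p); K,T=cam(n); print(n,K[0,0],T)
    for l,z in dict(spacer=0,carousel=0,hub_top=.03,bush=0,spindle_foot=.058,spindle_tip=.116,drive_unit=0,weighing_bottle=0,notebook=0,tape_roll=0,calculator=0).items():
        for m in bot.mark_of(l,n)[:2]:
            c=m["centre"]; print(l,round(m["conf"],2),np.array(c)*[400,640],at_z(n,c,z))
s=bot.get_state(); print(s)
E
```

```text
pics
scene 436.85624976140804 [[ 0.8428 -0.35    0.4088 -0.0871]
 [-0.538  -0.5698  0.6212 -0.9467]
 [ 0.0155 -0.7435 -0.6686  1.0224]
 [ 0.      0.      0.      1.    ]]
spacer 0.46 [172.6  273.28] [0.4349 0.2117 0.    ]
carousel 0.86 [151.32 273.92] [0.498  0.3284 0.    ]
hub_top 0.61 [143.92  272.512] [0.4985 0.3369 0.03  ]
bush 0.45 [220.2   307.328] [ 0.416  -0.0674  0.    ]
spindle_foot 0.62 [238.4   389.888] [ 0.558  -0.3121  0.058 ]
spindle_tip 0.96 [224.68  393.472] [ 0.5617 -0.3136  0.116 ]
drive_unit 0.89 [251.12 380.8 ] [ 0.5399 -0.3005  0.    ]
drive_unit 0.24 [290.4   439.424] [ 0.5917 -0.5037  0.    ]
weighing_bottle 0.24 [238. 392.] [ 0.6035 -0.2761  0.    ]
tape_roll 0.77 [310.32 376.32] [ 0.4002 -0.461   0.    ]
tape_roll 0.21 [196.4   271.808] [0.3702 0.0975 0.    ]
calculator 0.78 [292.88 443.52] [ 0.5956 -0.5161  0.    ]
top 489.518401816942 [[ 0.0002 -0.9974  0.0727  0.3734]
 [-1.     -0.0001  0.0003 -0.0897]
 [-0.0003 -0.0727 -0.9974  1.5121]
 [ 0.      0.      0.      1.    ]]
spacer 0.47 [212.08  228.416] [0.4399 0.1836 0.    ]
hub_top 0.67 [191.2   182.976] 
[... 550 characters left out ...]
book 0.86 [188.12  268.416] [0.5143 0.0605 0.    ]
tape_roll 0.82 [226.28  437.632] [ 0.3962 -0.4622  0.    ]
calculator 0.75 [157.8 451.2] [ 0.6092 -0.5083  0.    ]
calculator 0.73 [184.8 268.8] [0.5246 0.0594 0.    ]
{'time': 1.2, 'qpos': array([ 1.4426,  0.3847,  0.0079, -0.    , -1.194 , -0.2586]), 'qd': array([-0.0008, -0.0001, -0.002 ,  0.0005,  0.0005, -0.0007]), 'joint_torque': array([ -0.0002, -39.2094,  18.8622,   4.1908,  -0.0003,  -0.    ]), 'eef_pos': array([0.2357, 0.5788, 0.2313]), 'eef_rot': array([ 3.083 , -0.6038, -0.    ]), 'ft_force': array([ 0.2186, -0.0946,  0.2147]), 'ft_torque': array([-0.0014,  0.0155,  0.0483]), 'finger_force': 0.0, 'grip_width': 0.9994490776334222}
```

```bash
python3 - <<'E'
from h import *
a=cv2.imread("pics/top0.png")[110:290,130:510]; cv2.imwrite("pics/v1.png",cv2.resize(a,None,fx=2.1,fy=2.1,interpolation=cv2.INTER_CUBIC))
b=cv2.imread("pics/scene0.png")[100:350,210:500]; cv2.imwrite("pics/v2.png",cv2.resize(b,None,fx=2.4,fy=2.4,interpolation=cv2.INTER_CUBIC))
E
```

```text
(no output)
```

View pics/v1.png

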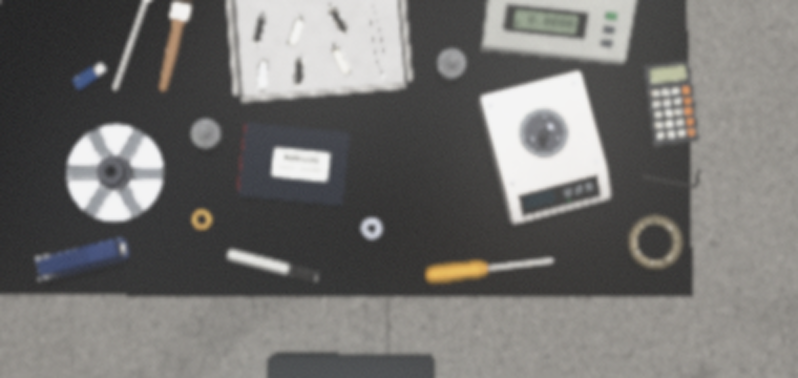

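View pics/v2.png

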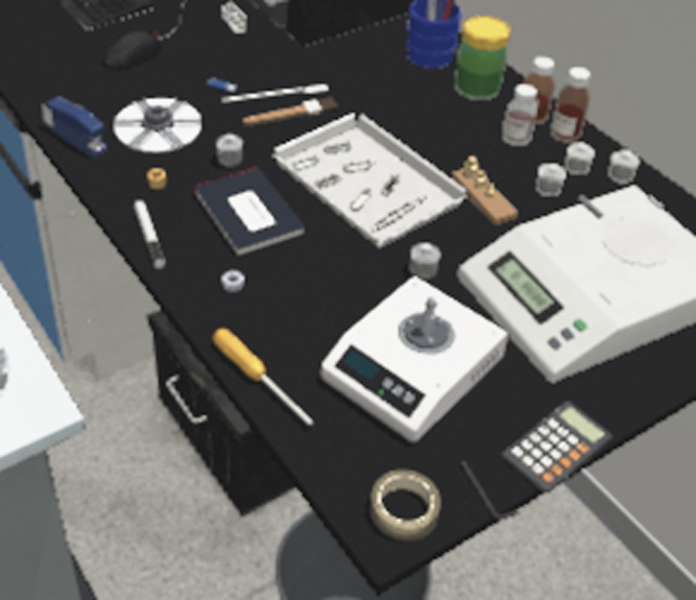

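```bash
cat >> h.py <<'E'
def blob(n,img,rc,box,f):
    """centroid (row,col pixel centres) of largest blob where f(hsv) within box of rc"""
    r,c=rc; b=box; sub=img[r-b:r+b,c-b:c+b]
    m=f(cv2.cvtColor(sub,cv2.COLOR_BGR2HSV).astype(int)).astype(np.uint8)
    k,l,st,ce=cv2.connectedComponentsWithStats(m)
    i=1+np.argmax(st[1:,4]); ys,xs=np.where(l==i)
    hull=cv2.convexHull(np.stack([xs,ys],-1).astype(np.float32)); M=cv2.moments(hull)
    return np.array([M['m01']/M['m00']+r-b+.5,M['m10']/M['m00']+c-b+.5]),st[i]
E
python3 - <<'E'
from h import *
np.set_printoptions(precision=4,suppress=True)
V=lambda t:(lambda h:h[...,2]>t)
br=lambda h:(h[...,0]>8)&(h[...,0]<30)&(h[...,1]>80)&(h[...,2]>70)
for n,L in dict(top=[("spacer",(214,226),12,br,.010),("bush",(219,307),14,V(80),.007),("car",(192,185),32,V(75),.004),("unit",(180,390),50,V(120),.05),("bottle",(174,228),12,V(70),.03),("bottle2",(140,345),12,V(70),.03)],
  scene=[("spacer",(174,275),9,br,.010),("bush",(217,307),10,V(80),.007),("car",(152,275),24,V(90),.004),("tip",(226,389),8,V(60),.1)]).items():
    img=cv2.imread(f"pics/{n}0.png")
    for nm,rc,b,f,z in L:
        c,st=blob(n,img,rc,b,f); print(n,nm,c,st,at_z(n,c/[400,640],z))
    p,d=bot.capture(n); P=cloud(n,d)
    # depth: flange/spindle, hub, spacer
    for nm,(x,y,rad,zlo,zhi) in dict(tip=(.562,-.303,.03,.085,.13),flange=(.555,-.303,.05,.0545,.08),hub=(.50,.322,.035,.019,.04),disc=(.5,.325,.09,.003,.012),spacer=(.437,.188,.03,.010,.03),bush=(.418,-.062,.03,.006,.02)).items():
        q=P[(np.hypot(P[...,0]-x,P[...,1]-y)<rad)&(P[...,2]>zlo)&(P[...,2]<zhi)]
        if len(q): print(' depth',nm,len(q),q.mean(0),(q.min(0)+q.max(0))/2,np.ptp(q,axis=0))
E
```

```text
top spacer [214.5556 226.2837] [ 7  7 11 11 93] [0.4319 0.1882 0.01  ]
top bush [218.9013 307.0158] [  8   8  12  12 115] [ 0.4187 -0.0595  0.007 ]
top car [192.4219 184.9131] [   8    8   48   49 1844] [0.5005 0.3182 0.004 ]
top unit [179.8207 390.2684] [  18   13   63   74 2905] [ 0.5347 -0.3102  0.05  ]
top bottle [173.4601 227.8516] [  4   3  16  17 210] [0.5563 0.1815 0.03  ]
top bottle2 [139.8387 347.493 ] [  3   2  21  19 282] [ 0.66   -0.1835  0.03  ]
 depth tip 27 [ 0.5542 -0.3038  0.1063] [ 0.5551 -0.3044  0.1042] [0.0127 0.012  0.0353]
 depth flange 377 [ 0.5549 -0.3044  0.0582] [ 0.5561 -0.3014  0.0652] [0.0965 0.0961 0.0214]
 depth hub 131 [0.5013 0.3169 0.0282] [0.502  0.3167 0.0284] [0.0494 0.0511 0.0186]
 depth disc 1274 [0.5002 0.3209 0.0064] [0.4988 0.324  0.0075] [0.1762 0.1765 0.009 ]
 depth spacer 33 [0.4334 0.1882 0.0178] [0.441  0.1881 0.0178] [0.0373 0.0221 0.0132]
 depth bush 65 [ 0.4193 -0.0593  0.0113] [ 0.4137 -0.0595  0.0119] [0.0429 0.04   0.0117]
scene spacer [174.3829 275.4129] [ 5  5  9  9 67] [0.4317 0.1871 0.01  ]
scene bush [216.9367 307.2209] [ 5  5 10 10 75] [ 0.4199 -0.0602  0.007 ]
scene car [152.2098 275.7379] [  6  13  37  23 642] [0.4991 0.3145 0.004 ]
scene tip [226.4254 388.619 ] [  0   0  16  16 237] [ 0.5565 -0.3005  0.1   ]
 depth tip 41 [ 0.5553 -0.308   0.1011] [ 0.5568 -0.3069  0.101 ] [0.0146 0.0117 0.0305]
 depth flange 219 [ 0.5541 -0.3076  0.059 ] [ 0.5567 -0.298   0.0669] [0.0874 0.0806 0.0248]
 depth hub 68 [0.5016 0.3137 0.0271] [0.5008 0.3153 0.0273] [0.0383 0.0472 0.0162]
 depth disc 463 [0.5007 0.3152 0.0063] [0.4997 0.3283 0.0075] [0.168  0.1703 0.009 ]
 depth spacer 31 [0.4321 0.1873 0.016 ] [0.4334 0.1862 0.0167] [0.0246 0.0316 0.0125]
 depth bush 49 [ 0.4215 -0.0609  0.0102] [ 0.4212 -0.0609  0.0103] [0.0285 0.0315 0.0083]
```

```bash
cat >> h.py <<'E'
def plan(xyz,rows,grip=None,yaw=None,s=None,level=True):
    """rows for tool pointing straight down, moved to xyz; yaw = angle of tool x in world, deg"""
    s=s or bot.get_state(); r0=R.from_rotvec(s["eef_rot"]); m=r0.as_matrix()
    y0=np.degrees(np.arctan2(m[1,0],m[0,0])); yaw=y0 if yaw is None else yaw
    f=lambda a:R.from_euler('z',a,degrees=True)*R.from_euler('x',180,degrees=True)
    d=np.array(xyz)-s["eef_pos"]; print("pose",s["time"],s["eef_pos"].round(4),"yaw",round(y0,2),"q6",s["qpos"][5].round(2),"tilt",m[:2,2].round(4),"F",s["ft_force"].round(1),"w",round(s["grip_width"],3),"d",d.round(4))
    t=(r0.inv()*f(yaw)).as_rotvec(degrees=True)/rows/6
    print("per row shift",(r0.inv().apply(d)/rows/.06).round(3),"turn",t.round(3))
E
python3 -c "
from h import *
plan([.432,.188,.07],8)"
```

```text
pose 1.3 [0.2357 0.5788 0.2313] yaw -22.16 q6 -0.26 tilt [-0. -0.] F [-0.   0.3  0.4] w 1.001 d [ 0.1963 -0.3908 -0.1613]
per row shift [0.686 0.6   0.336] turn [0. 0. 0.]
```

move_arm(
  series=[0.6, 0.686, 0.6, 0.336, 0, 0, 0, 0.6, 0.686, 0.6, 0.336, 0, 0, 0, 0.6, 0.686, 0.6, 0.336, 0, 0, 0, 0.6, 0.686, 0.6, 0.336, 0, 0, 0, 0.6, 0.686, 0.6, 0.336, 0, 0, 0, 0.6, 0.686, 0.6, 0.336, 0, 0, 0, 0.6, 0.686, 0.6, 0.336, 0, 0, 0, 0.6, 0.686, 0.6, 0.336, 0, 0, 0],
)

```text
time: 2.3
eef_pos: [0.433, 0.1867, 0.0699]
eef_rot: [-3.082, 0.602, -0.002]
ft_force: [0.7, 1.4, 0.8]
grip_width: 0.598
finger_force: 0.0
```

```bash
python3 -c "
from h import *
plan([.432,.188,.005],1)"
```

```text
pose 2.3 [0.433  0.1867 0.0699] yaw -22.11 q6 0.43 tilt [0.0013 0.0008] F [0.7 1.4 0.8] w 0.598 d [-0.001   0.0013 -0.0649]
per row shift [-0.024 -0.013  1.082] turn [-0.012 -0.008  0.   ]
```

move_arm(
  series=[0.6, 0, 0, 0.3, 0, 0, 0, 0.6, 0, 0, 0.3, 0, 0, 0, 0.6, 0, 0, 0.3, 0, 0, 0, 0.6, 0, 0, 0.18, 0, 0, 0, 0, 0, 0, 0, 0, 0, 0, 0, 0, 0, 0, 0, 0, 0, 0, 0, 0, 0, 0, 0, 0, 0, 0, 0, 0, 0, 0, 0],
)

```text
time: 3.3
eef_pos: [0.4323, 0.1881, 0.0057]
eef_rot: [-3.082, 0.603, -0.001]
ft_force: [-0.2, 0.4, 2.3]
grip_width: 0.28
finger_force: 59.0
```

```bash
python3 -c "
from h import *
plan([.432,.188,.2],4)
plan([.555,-.305,.2],9)"
```

```text
pose 3.3 [0.4323 0.1881 0.0057] yaw -22.16 q6 0.43 tilt [0.0008 0.0007] F [-0.2  0.4  2.3] w 0.28 d [-3.000e-04 -1.000e-04  1.943e-01]
per row shift [-0.    0.   -0.81] turn [-0.002 -0.001  0.   ]
pose 3.3 [0.4323 0.1881 0.0057] yaw -22.16 q6 0.43 tilt [0.0008 0.0007] F [-0.2  0.4  2.3] w 0.28 d [ 0.1227 -0.4931  0.1943]
per row shift [ 0.555  0.76  -0.36 ] turn [-0.001 -0.001  0.   ]
```

move_arm(
  series=[0, 0, 0, -0.9, 0, 0, 0, 0, 0.2, 0.3, -0.9, 0, 0, 0, 0, 0.555, 0.76, -0.3, 0, 0, 0, 0, 0.555, 0.76, -0.3, 0, 0, 0, 0, 0.555, 0.76, 0, 0, 0, 0, 0, 0.555, 0.76, 0, 0, 0, 0, 0, 0.555, 0.76, 0, 0, 0, 0, 0, 0.555, 0.76, 0, 0, 0, 0],
)

```text
time: 4.3
eef_pos: [0.5183, -0.1639, 0.1495]
eef_rot: [-3.083, 0.604, -0.001]
ft_force: [0.8, 0.8, 0.0]
grip_width: 0.277
finger_force: 59.2
```

```bash
python3 -c "
from h import *
plan([.555,-.305,.145],4)"
```

```text
pose 4.3 [ 0.5183 -0.1639  0.1495] yaw -22.16 q6 1.19 tilt [0.0006 0.0001] F [0.8 0.8 0. ] w 0.277 d [ 0.0367 -0.1411 -0.0045]
per row shift [0.363 0.487 0.019] turn [-0.001 -0.001  0.   ]
```

move_arm(
  series=[0, 0.363, 0.487, 0.02, 0, 0, 0, 0, 0.363, 0.487, 0.02, 0, 0, 0, 0, 0.363, 0.487, 0.02, 0, 0, 0, 0, 0.363, 0.487, 0.02, 0, 0, 0, 0, 0, 0, 0, 0, 0, 0, 0, 0, 0, 0, 0, 0, 0, 0, 0, 0, 0, 0, 0, 0, 0, 0, 0, 0, 0, 0, 0],
)

```text
time: 5.3
eef_pos: [0.5549, -0.3024, 0.1448]
eef_rot: [-3.083, 0.602, -0.001]
ft_force: [-0.3, 0.5, 0.8]
grip_width: 0.28
finger_force: 59.2
```

```bash
python3 - <<'E'
from h import *
np.set_printoptions(precision=4,suppress=True)
plan([.555,-.305,.145],1)
br=lambda h:(h[...,0]>8)&(h[...,0]<30)&(h[...,1]>80)&(h[...,2]>60)
T=[]
for n in("top","scene"):
    p,d=bot.capture(n); K,W=cam(n)
    Wi=np.linalg.inv(W); q=Wi[:3,:3]@[.555,-.305,.149]+Wi[:3,3]; u=K@q/q[2]; r,c=int(u[1]),int(u[0])
    a=p[r-35:r+45,c-40:c+40]; T.append(cv2.resize(a,(400,400),interpolation=cv2.INTER_CUBIC))
    try:
        ce,st=blob(n,p,(r,c),12,br); print(n,(r,c),ce,st,at_z(n,ce/[400,640],.149))
    except Exception as e: print(n,e)
    P=cloud(n,d)
    w=P[(np.hypot(P[...,0]-.555,P[...,1]+.305)<.02)&(P[...,2]>.085)&(P[...,2]<.12)]; print(len(w),w.mean(0) if len(w) else 0)
cv2.imwrite("pics/v3.png",np.hstack(T))
E
```

```text
pose 5.3 [ 0.5549 -0.3024  0.1448] yaw -22.1 q6 1.43 tilt [ 0.0004 -0.    ] F [-0.3  0.5  0.8] w 0.28 d [ 0.0001 -0.0026  0.0002]
per row shift [ 0.019  0.04  -0.003] turn [-0.001 -0.003  0.   ]
top attempt to get argmax of an empty sequence
1 [ 0.5489 -0.3021  0.0899]
scene (215, 391) [214.0897 387.4487] [ 7  7  3  9 21] [ 0.5501 -0.2946  0.149 ]
40 [ 0.5553 -0.3081  0.1014]
```

View pics/v3.png

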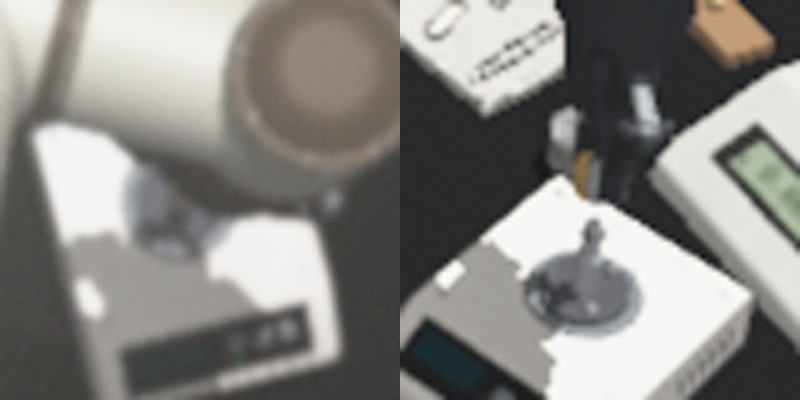

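```bash
python3 - <<'E'
from h import *
np.set_printoptions(precision=4,suppress=True)
p=cv2.imread("pics/scene0.png",0); print(p[218:240,380:400])
print(at_z("scene",[224.5/400,389.5/640],.116),at_z("scene",[236/400,389.5/640],.075))
plan([.5555,-.305,.100],4)
E
```

```text
[[245 241 223 234 244 245 244 237 200  82  41  41  41  40  41  40  40  41
   41  41]
 [245 243 236 240 244 245 245 245 242 215 150  69  41  41  41  39  39  41
   41  41]
 [245 245 245 245 244 245 244 244 244 243 235 211 140  40  41  40  40  40
   40  39]
 [245 245 245 245 245 245 245 244 244 244 245 244 236 198  77  39  41  41
   41  41]
 [245 245 245 245 245 245 245 245 244 244 244 245 245 243 215 145  41  40
   41  40]
 [245 245 245 245 245 245 245 244 238 231 239 244 245 245 243 234 196 107
   41  41]
 [245 245 245 245 245 245 245 239 190 176 209 236 245 244 244 244 242 232
  198  69]
 [245 245 245 245 245 245 243 219 139 154 172 213 241 244 244 245 245 245
  242 215]
 [245 245 245 245 245 245 239 170 112 139 146 159 227 245 245 245 245 245
  245 244]
 [245 245 245 245 245 245 241 179  90 114 126 159 231 245 245 245 245 245
  245 245]
 [245 245 245 245 245 245 241 183 102 114 136 211 243 245 245 245 245 245
  245 245]
 [245 245 244 240 239 239 219 137 115 121 155 229 245 245 245 245 245 245
  245 245]
 [244 235 220 198 189 181 147 107 116 121 155 224 244 245 245 245 245 245
  245 
[... 316 characters left out ...]
7 127 136 167 211
  240 245]
 [105 115 111 112 110 107 110 117 122 120 118 107 100 109 112 116 144 168
  224 245]
 [111 111 102  90  89  95 111 118 121 120 118 113 112 111 109 110 125 151
  210 242]
 [109 102  80  62  66  89 112 119 121 120 117 111 112 112 110 110 117 146
  179 229]
 [103  78  62  62  63  78 100 116 120 117 113 110 111 112 111 110 122 151
  165 212]
 [106  83  62  62  62  65  88 112 116 113 111 109 110 111 112 111 127 155
  165 200]]
[ 0.5523 -0.307   0.116 ] [ 0.5516 -0.3152  0.075 ]
pose 5.4 [ 0.5549 -0.3025  0.1447] yaw -22.11 q6 1.43 tilt [ 0.0003 -0.    ] F [ 0.6 -0.4 -0.7] w 0.276 d [ 0.0006 -0.0025 -0.0447]
per row shift [0.006 0.009 0.186] turn [-0.    -0.001  0.   ]
```

move_arm(
  series=[0, 0.01, 0.045, 0, 0, 0, 0, 0, 0, 0, 0.1, 0, 0, 0, 0, 0, 0, 0.1, 0, 0, 0, 0, 0, 0, 0.12, 0, 0, 0, 0, 0, 0, 0.15, 0, 0, 0, 0, 0, 0, 0.15, 0, 0, 0, 0, 0, 0, 0.12, 0, 0, 0, 0, 0, 0, 0, 0, 0, 0],
)

```text
time: 6.4
eef_pos: [0.5547, -0.3057, 0.0993]
eef_rot: [-3.083, 0.603, -0.0]
ft_force: [1.7, 0.9, -1.3]
grip_width: 0.279
finger_force: 59.1
```

```bash
python3 - <<'E'
from h import *
print(bot.get_state()["ft_torque"])
plan([.5545,-.3055,.092],4)
p,d=bot.capture("scene"); cv2.imwrite("pics/v4.png",cv2.resize(p[180:270,345:435],None,fx=6,fy=6,interpolation=cv2.INTER_CUBIC))
E
```

```text
[ 0.42454379 -0.58576192  0.00333662]
pose 6.4 [ 0.5547 -0.3057  0.0993] yaw -22.15 q6 1.43 tilt [0.0001 0.0002] F [ 1.7  0.9 -1.3] w 0.279 d [-0.0002  0.0002 -0.0073]
per row shift [-0.001 -0.     0.03 ] turn [-0.001  0.    -0.   ]
```

View pics/v4.png

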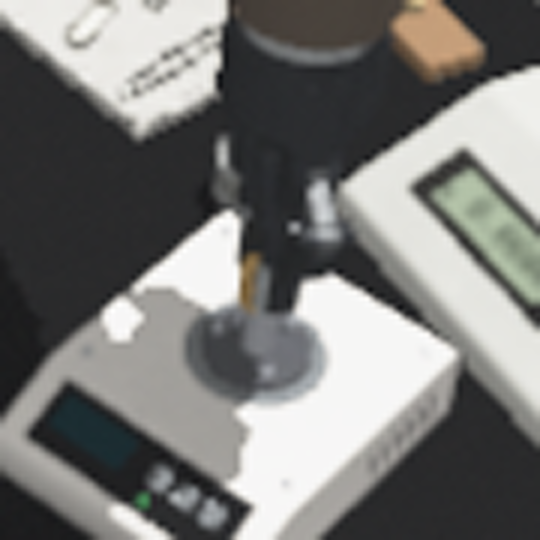

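move_arm(
  series=[0, 0.008, -0.012, 0, 0, 0, 0, 0, 0, 0, 0.03, 0, 0, 0, 0, 0, 0, 0.03, 0, 0, 0, 0, 0, 0, 0.03, 0, 0, 0, 0, 0, 0, 0.03, 0, 0, 0, 0, 0, 0, 0.03, 0, 0, 0, 0, 0, 0, 0.03, 0, 0, 0, 0, 0, 0, 0, 0, 0, 0],
)

```text
time: 7.45
eef_pos: [0.5553, -0.3054, 0.0891]
eef_rot: [3.083, -0.604, 0.001]
ft_force: [1.5, -1.0, -0.8]
grip_width: 0.282
finger_force: 59.2
```

```bash
python3 - <<'E'
from h import *
print(bot.get_state()["ft_torque"])
plan([.5545,-.3055,.0715],4)
E
```

```text
[-0.09139405 -0.3850887   0.02166801]
pose 7.45 [ 0.5553 -0.3054  0.0891] yaw -22.16 q6 1.43 tilt [ 0.0005 -0.0001] F [ 1.5 -1.  -0.8] w 0.282 d [-0.0008 -0.0001 -0.0176]
per row shift [-0.003  0.002  0.073] turn [-0.    -0.001  0.   ]
```

move_arm(
  series=[0, 0.005, 0, 0.06, 0, 0, 0, 0, 0, 0, 0.06, 0, 0, 0, 0, 0, 0, 0.06, 0, 0, 0, 0, 0, 0, 0.06, 0, 0, 0, 0, 0, 0, 0.06, 0, 0, 0, 0, 0, 0, 0.06, 0, 0, 0, 0.45, 0, 0, 0, 0, 0, 0, 0.45, 0, 0, 0, 0, 0, 0],
)

```text
time: 8.45
eef_pos: [0.5549, -0.3055, 0.0675]
eef_rot: [-3.083, 0.604, 0.002]
ft_force: [-0.2, -1.0, -0.3]
grip_width: 0.453
finger_force: 0.0
```

```bash
python3 - <<'E'
from h import *
plan([.5555,-.3055,.145],2)
plan([.5005,.317,.145],12)
E
```

```text
pose 8.45 [ 0.5549 -0.3055  0.0675] yaw -22.17 q6 1.43 tilt [-0.0011  0.0002] F [-0.2 -1.  -0.3] w 0.453 d [0.0006 0.     0.0775]
per row shift [ 0.004 -0.002 -0.646] turn [0.001 0.005 0.   ]
pose 8.45 [ 0.5549 -0.3055  0.0675] yaw -22.17 q6 1.43 tilt [-0.0011  0.0002] F [-0.2 -1.  -0.3] w 0.453 d [-0.0544  0.6225  0.0775]
per row shift [-0.396 -0.772 -0.107] turn [0.    0.001 0.   ]
```

move_arm(
  series=[0.5, 0, 0, -0.65, 0, 0, 0, 0.5, 0, 0, -0.65, 0, 0, 0, 0.8, -0.396, -0.772, 0, 0, 0, 0, 0.8, -0.396, -0.772, 0, 0, 0, 0, 0.8, -0.396, -0.772, 0, 0, 0, 0, 0.8, -0.396, -0.772, 0, 0, 0, 0, 0.8, -0.396, -0.772, 0, 0, 0, 0, 0.8, -0.396, -0.772, 0, 0, 0, 0],
)

```text
time: 9.45
eef_pos: [0.5276, 0.0071, 0.146]
eef_rot: [3.083, -0.604, 0.0]
ft_force: [0.3, -0.2, -0.5]
grip_width: 0.801
finger_force: 0.0
```

```bash
python3 - <<'E'
from h import *
plan([.5005,.317,.08],7)
T=[]
for n in("top","scene"):
    p,d=bot.capture(n); cv2.imwrite(f"pics/{n}1.png",p); K,W=cam(n)
    Wi=np.linalg.inv(W); q=Wi[:3,:3]@[.555,-.305,.065]+Wi[:3,3]; u=K@q/q[2]; r,c=int(u[1]),int(u[0])
    T.append(cv2.resize(p[r-20:r+20,c-20:c+20],(400,400),interpolation=cv2.INTER_CUBIC)); print(n,r,c)
cv2.imwrite("pics/v5.png",np.hstack(T))
E
```

```text
pose 9.45 [0.5276 0.0071 0.146 ] yaw -22.16 q6 0.86 tilt [ 0.0002 -0.0001] F [ 0.3 -0.2 -0.5] w 0.801 d [-0.0271  0.3099 -0.066 ]
per row shift [-0.338 -0.659  0.157] turn [-0. -0.  0.]
top 172 389
scene 235 387
```

View pics/v5.png

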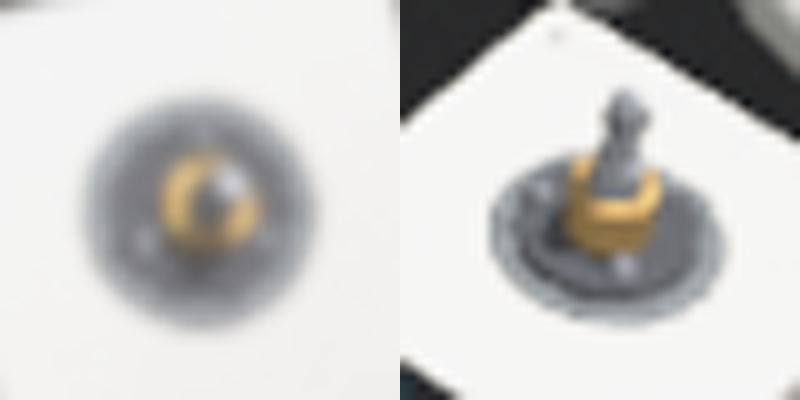

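```bash
python3 - <<'E'
from h import *
np.set_printoptions(precision=4,suppress=True)
C=np.array([.5552,-.3055])
for n,pts in dict(top=[(165.3,389.0),(176,384),(176,395.8)],scene=[(234,381.3),(241.5,389.5)]).items():
    ctr=at_z(n,np.array(pts[0])/[400,640],.064)
    for q in pts:
        w=at_z(n,np.array(q)/[400,640],.064)[:2]-C; print(n,w,np.hypot(*w),np.degrees(np.arctan2(w[1],w[0])))
# carousel pocket angle from top0: grey pockets vs white at radius 40-60mm
img=cv2.imread("pics/top0.png",0).astype(np.float32); K,W=cam("top"); Wi=np.linalg.inv(W)
def px(p,n):
    K,W=cam(n);Wi=np.linalg.inv(W);q=p@Wi[:3,:3].T+Wi[:3,3];u=q@K.T;return u[:,:2]/u[:,2:]-.5
a=np.radians(np.arange(0,360,1.))
for n in("top","scene"):
  img=cv2.imread(f"pics/{n}0.png",0).astype(np.float32)
  for c in [(.5005,.317),(.4995,.3155),(.5015,.318)]:
   S=0
   for r in (.035,.042,.05,.056):
    u=px(np.stack([c[0]+r*np.cos(a),c[1]+r*np.sin(a),0*a+.005],-1),n).astype(np.float32)
    S=S+cv2.remap(img,u[None,:,0],u[None,:,1],cv2.INTER_LINEAR)[0]
   f=np.sum(S*np.exp(-6j*a)); print(n,c,"pocket(dark) angle mod60",(np.degrees(np.angle(-f))/-6)%60,abs(f)/abs(S).sum())
E
```

```text
top [0.0215 0.0008] 0.0214931644183672 2.055463000026192
top [-0.0106  0.016 ] 0.019183728190087786 123.549584817814
top [-0.0106 -0.0191] 0.021862848309283894 -118.99562918375717
scene [-0.012  0.017] 0.020812268743622936 125.24019013194466
scene [-0.0099 -0.0196] 0.021948728373507368 -116.93034008924026
top (0.5005, 0.317) pocket(dark) angle mod60 28.885851402009678 0.10648148104078958
top (0.4995, 0.3155) pocket(dark) angle mod60 28.827786853572103 0.10170270371551968
top (0.5015, 0.318) pocket(dark) angle mod60 28.927464724004423 0.10749247676682083
scene (0.5005, 0.317) pocket(dark) angle mod60 28.45574608810774 0.07434383115217076
scene (0.4995, 0.3155) pocket(dark) angle mod60 28.330571715844354 0.06675563181151316
scene (0.5015, 0.318) pocket(dark) angle mod60 28.504934567343373 0.07877357504855191
```

move_arm(
  series=[0.8, -0.338, -0.659, 0.12, 0, 0, 0, 0.8, -0.338, -0.659, 0.12, 0, 0, 0, 0.8, -0.338, -0.659, 0.15, 0, 0, 0, 0.8, -0.338, -0.659, 0.15, 0, 0, 0, 0.8, -0.338, -0.659, 0.15, 0, 0, 0, 0.8, -0.338, -0.659, 0.15, 0, 0, 0, 0.8, -0.338, -0.659, 0.15, 0, 0, 0, 0.8, 0, 0, 0, 0, 0, 0],
)

```text
time: 10.55
eef_pos: [0.5007, 0.3174, 0.0853]
eef_rot: [3.083, -0.599, -0.001]
ft_force: [-0.4, -0.9, -0.6]
grip_width: 0.802
finger_force: 0.0
```

move_arm(
  series=[0.8, 0.008, 0.005, 0.3, 0, 0, 0, 0.8, 0, 0, 0.3, 0, 0, 0, 0.8, 0, 0, 0.3, 0, 0, 0, 0.8, 0, 0, 0.24, 0, 0, 0, 0, 0, 0, 0, 0, 0, 0, 0, 0, 0, 0, 0, 0, 0, 0, 0, 0, 0, 0, 0, 0, 0, 0, 0, 0, 0, 0, 0],
)

```text
time: 11.55
eef_pos: [0.5022, 0.3155, 0.019]
eef_rot: [-3.081, 0.603, -0.003]
ft_force: [1.7, -1.3, 4.4]
grip_width: 0.419
finger_force: 60.3
```

```bash
python3 - <<'E'
from h import *
print(bot.get_state()["ft_torque"])
plan([.501,.317,.017],1)
E
```

```text
[-0.0762169  -0.29835931 -0.03477877]
pose 11.55 [0.5022 0.3155 0.019 ] yaw -22.14 q6 0.35 tilt [0.0019 0.0014] F [ 1.7 -1.3  4.4] w 0.419 d [-0.0012  0.0015 -0.002 ]
per row shift [-0.028 -0.016  0.033] turn [-0.019 -0.012  0.   ]
```

move_arm(
  series=[0, 0, 0, -0.2, 0, 0, 0, 0, 0, 0, -0.6, 0, 0, 0.854, 0, 0, 0, -0.8, 0, 0, 0.854, 0, 0, 0, -0.6, 0, 0, 0.854, 0, 0, 0, -0.25, 0, 0, 0.854, 0, 0.2, 0.15, 0, 0, 0, 0.854, 0, 0.5, 0.4, 0, 0, 0, 0, 0, 0.67, 0.506, 0, 0, 0, 0],
)

```text
time: 12.55
eef_pos: [0.5101, 0.2111, 0.1646]
eef_rot: [2.873, -1.269, -0.002]
ft_force: [1.2, -0.4, -3.1]
grip_width: 0.419
finger_force: 60.6
```

```bash
python3 - <<'E'
from h import *
print(bot.get_state()["ft_torque"])
plan([.5552,-.3055,.165],10,yaw=-47.7)
E
```

```text
[-0.05459742 -0.06683416  0.00451035]
pose 12.55 [0.5101 0.2111 0.1646] yaw -47.68 q6 0.05 tilt [-0.0015 -0.0004] F [ 1.2 -0.4 -3.1] w 0.419 d [ 4.510e-02 -5.166e-01  4.000e-04]
per row shift [ 0.687  0.524 -0.001] turn [0.001 0.001 0.   ]
```

move_arm(
  series=[0, 0.687, 0.524, 0, 0, 0, 0, 0, 0.687, 0.524, 0, 0, 0, 0, 0, 0.687, 0.524, 0, 0, 0, 0, 0, 0.687, 0.524, 0, 0, 0, 0, 0, 0.687, 0.524, 0, 0, 0, 0, 0, 0.687, 0.524, 0, 0, 0, 0, 0, 0.687, 0.524, 0, 0, 0, 0, 0, 0.6, 0.45, 0, 0, 0, 0],
)

```text
time: 13.55
eef_pos: [0.5452, -0.1961, 0.1646]
eef_rot: [-2.872, 1.273, 0.003]
ft_force: [-0.8, 0.5, -1.2]
grip_width: 0.422
finger_force: 60.6
```

```bash
python3 - <<'E'
from h import *
plan([.5552,-.3055,.165],3,yaw=-47.7)
E
```

```text
pose 13.55 [ 0.5452 -0.1961  0.1646] yaw -47.82 q6 0.8 tilt [-0.0015  0.0008] F [-0.8  0.5 -1.2] w 0.422 d [ 0.01   -0.1094  0.0004]
per row shift [ 0.488  0.367 -0.003] turn [ 0.002  0.005 -0.007]
```

move_arm(
  series=[0, 0.5, 0.38, 0, 0, 0, 0, 0, 0.45, 0.34, 0, 0, 0, 0, 0, 0.35, 0.26, 0, 0, 0, 0, 0, 0.15, 0.11, 0, 0, 0, 0, 0, 0, 0, 0, 0, 0, 0, 0, 0, 0, 0, 0, 0, 0, 0, 0, 0, 0, 0, 0, 0, 0, 0, 0, 0, 0, 0, 0],
)

```text
time: 14.55
eef_pos: [0.5563, -0.3023, 0.165]
eef_rot: [-2.873, 1.271, -0.0]
ft_force: [-0.5, 1.5, -2.5]
grip_width: 0.422
finger_force: 60.6
```

```bash
python3 - <<'E'
from h import *
np.set_printoptions(precision=4,suppress=True)
plan([.5552,-.3055,.165],1,yaw=-47.7)
p,d=bot.capture("scene"); cv2.imwrite("pics/scene2.png",p)
cv2.imwrite("pics/v6.png",cv2.resize(p[170:250,340:440],None,fx=6,fy=6,interpolation=cv2.INTER_CUBIC))
P=cloud("scene",d)
m=(np.abs(P[...,2]-.148)<.012)&(np.hypot(P[...,0]-.555,P[...,1]+.305)<.09)
ys,xs=np.where(m); q=P[m]; print(len(q),q.min(0),q.max(0),np.median(q[:,2]))
A=np.c_[q[:,:2],np.ones(len(q))]; g=q[np.hypot(q[:,0]-.555,q[:,1]+.305)>.035]; 
print(np.linalg.lstsq(np.c_[g[:,:2]-[.555,-.305],np.ones(len(g))],g[:,2],rcond=None)[0])
cnt=max(cv2.findContours(m.astype(np.uint8),0,1)[0],key=cv2.contourArea); e=cv2.fitEllipse(cv2.convexHull(cnt)); print(e)
c=np.array([e[0][1]+.5,e[0][0]+.5]); print(at_z("scene",c/[400,640],.149))
E
```

```text
pose 14.55 [ 0.5563 -0.3023  0.165 ] yaw -47.73 q6 0.98 tilt [0.0001 0.0001] F [-0.5  1.5 -2.5] w 0.422 d [-0.0011 -0.0032 -0.    ]
per row shift [0.028 0.049 0.   ] turn [-0.001 -0.    -0.004]
1111 [ 0.4848 -0.371   0.1443] [ 0.6276 -0.2309  0.16  ] 0.1510836940321153
[0.0001 0.0008 0.1511]
((390.1654357910156, 214.57388305664062), (35.28984832763672, 49.59307098388672), 98.67382049560547)
[ 0.5554 -0.3026  0.149 ]
```

View pics/v6.png

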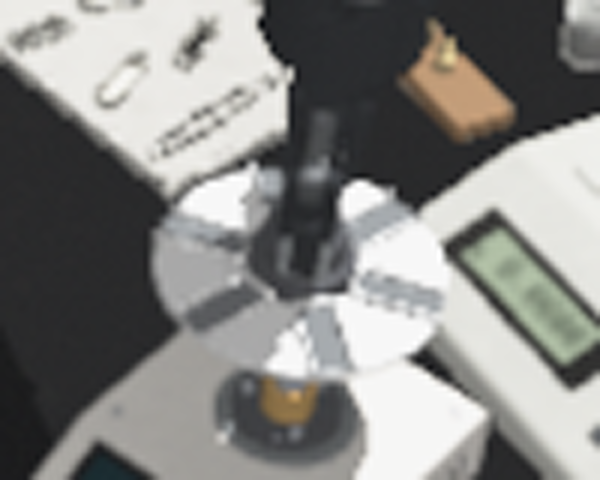

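move_arm(
  series=[0, 0.028, 0.049, 0, 0, 0, 0, 0, 0, 0, 0.15, 0, 0, 0, 0, 0, 0, 0.15, 0, 0, 0, 0, 0, 0, 0.15, 0, 0, 0, 0, 0, 0, 0.15, 0, 0, 0, 0, 0, 0, 0.15, 0, 0, 0, 0, 0, 0, 0.13, 0, 0, 0, 0, 0, 0, 0, 0, 0, 0],
)

```text
time: 15.6
eef_pos: [0.5551, -0.3063, 0.1115]
eef_rot: [2.872, -1.272, -0.001]
ft_force: [0.5, 0.4, -2.2]
grip_width: 0.42
finger_force: 60.6
```

```bash
python3 - <<'E'
from h import *
np.set_printoptions(precision=4,suppress=True)
print(bot.get_state()["ft_torque"])
plan([.5552,-.3055,.097],1,yaw=-47.7)
img=cv2.imread("pics/scene2.png",0).astype(np.float32); a=np.radians(np.arange(0,360,1.))
K,W=cam("scene");Wi=np.linalg.inv(W)
for c in [(.5562,-.302),(.5562,-.301),(.5552,-.303)]:
   S=0
   for r in (.035,.042,.05,.056):
    p=np.stack([c[0]+r*np.cos(a),c[1]+r*np.sin(a),0*a+.151],-1); q=(p@Wi[:3,:3].T+Wi[:3,3])@K.T; u=(q[:,:2]/q[:,2:]-.5).astype(np.float32)
    S=S+cv2.remap(img,u[None,:,0],u[None,:,1],cv2.INTER_LINEAR)[0]
   S[(a>0.2)&(a<1.7)]=S.mean()
   f=np.sum(S*np.exp(-6j*a)); print((np.degrees(np.angle(-f))/-6)%60)
E
```

```text
[-0.0499  0.0487 -0.0082]
pose 15.6 [ 0.5551 -0.3063  0.1115] yaw -47.78 q6 0.99 tilt [-0.0006 -0.    ] F [ 0.5  0.4 -2.2] w 0.42 d [ 0.0001  0.0008 -0.0145]
per row shift [-0.008 -0.01   0.242] turn [ 0.004  0.003 -0.013]
6.2475782339000885
6.551957244543683
6.4009226904138
```

move_arm(
  series=[0, -0.006, -0.008, 0.04, 0, 0, 0, 0, 0, 0, 0.04, 0, 0, 0, 0, 0, 0, 0.04, 0, 0, 0, 0, 0, 0, 0.04, 0, 0, 0, 0, 0, 0, 0.04, 0, 0, 0, 0, 0, 0, 0.04, 0, 0, 0, 0, 0, 0, 0, 0, 0, 0, 0, 0, 0, 0, 0, 0, 0],
)

```text
time: 16.6
eef_pos: [0.5552, -0.3056, 0.0973]
eef_rot: [2.872, -1.272, -0.0]
ft_force: [1.9, -4.4, -3.6]
grip_width: 0.415
finger_force: 60.5
```

```bash
python3 - <<'E'
from h import *
print(bot.get_state()["ft_torque"])
plan([.5552,-.3055,.090],1,yaw=-47.7)
E
```

```text
[-1.14609614 -0.79270692 -0.06044266]
pose 16.6 [ 0.5552 -0.3056  0.0973] yaw -47.79 q6 0.99 tilt [-0.0002  0.0001] F [ 1.9 -4.4 -3.6] w 0.415 d [ 0.      0.0001 -0.0073]
per row shift [-0.001 -0.002  0.122] turn [ 0.001  0.002 -0.015]
```

move_arm(
  series=[0, 0.016, 0, 0, 0, 0, 0, 0, 0, 0, 0.025, 0, 0, 0, 0, 0, 0, 0.025, 0, 0, 0, 0, 0, 0, 0.025, 0, 0, 0, 0, 0, 0, 0.025, 0, 0, 0, 0, 0, 0, 0.025, 0, 0, 0, 0, 0, 0, 0.015, 0, 0, 0, 0, 0, 0, 0, 0, 0, 0],
)

```text
time: 17.6
eef_pos: [0.5559, -0.3062, 0.0893]
eef_rot: [-2.872, 1.272, -0.0]
ft_force: [0.5, 0.4, -1.6]
grip_width: 0.415
finger_force: 60.7
```

```bash
python3 - <<'E'
from h import *
print(bot.get_state()["ft_torque"])
plan([.5552,-.3055,.0825],1,yaw=-47.7)
E
```

```text
[-0.05298485 -0.21302523 -0.02571542]
pose 17.6 [ 0.5559 -0.3062  0.0893] yaw -47.78 q6 0.99 tilt [0.0001 0.0001] F [ 0.5  0.4 -1.6] w 0.415 d [-0.0007  0.0007 -0.0068]
per row shift [-0.017  0.     0.113] turn [-0.001  0.    -0.013]
```

move_arm(
  series=[0, 0, 0, 0.02, 0, 0, 0, 0, 0, 0, 0.02, 0, 0, 0, 0, 0, 0, 0.02, 0, 0, 0, 0, 0, 0, 0.02, 0, 0, 0, 0, 0, 0, 0.02, 0, 0, 0, 0, 0, 0, 0.015, 0, 0, 0, 0, 0, 0, 0, 0, 0, 0, 0, 0, 0, 0, 0, 0, 0],
)

```text
time: 18.6
eef_pos: [0.5563, -0.3065, 0.0824]
eef_rot: [-2.872, 1.272, -0.002]
ft_force: [3.4, -1.5, -1.8]
grip_width: 0.416
finger_force: 60.7
```

```bash
python3 - <<'E'
from h import *
print(bot.get_state()["ft_torque"])
plan([.5559,-.3062,.078],1,yaw=-47.7)
E
```

```text
[-0.54795478 -0.93840849  0.0044991 ]
pose 18.6 [ 0.5563 -0.3065  0.0824] yaw -47.78 q6 0.99 tilt [ 0.0009 -0.0004] F [ 3.4 -1.5 -1.8] w 0.416 d [-0.0004  0.0003 -0.0044]
per row shift [-0.008  0.002  0.073] turn [-0.004 -0.009 -0.013]
```

move_arm(
  series=[0, 0.006, -0.003, 0.015, 0, 0, 0, 0, 0, 0, 0.015, 0, 0, 0, 0, 0, 0, 0.015, 0, 0, 0, 0, 0, 0, 0.01, 0, 0, 0, 0, 0, 0, 0.01, 0, 0, 0, 0, 0, 0, 0, 0, 0, 0, 0, 0, 0, 0, 0, 0, 0, 0, 0, 0, 0, 0, 0, 0],
)

```text
time: 19.6
eef_pos: [0.5564, -0.3065, 0.0789]
eef_rot: [2.872, -1.272, 0.001]
ft_force: [2.0, 0.3, 5.4]
grip_width: 0.42
finger_force: 61.2
```

```bash
python3 - <<'E'
from h import *
print(bot.get_state()["ft_torque"])
plan([.5559,-.3062,.078],1,yaw=-47.7)
E
```

```text
[-0.18410634 -0.48048034  0.0044705 ]
pose 19.6 [ 0.5564 -0.3065  0.0789] yaw -47.77 q6 0.99 tilt [ 0.0005 -0.0003] F [2.  0.3 5.4] w 0.42 d [-0.0005  0.0003 -0.0009]
per row shift [-0.01   0.003  0.016] turn [-0.002 -0.005 -0.012]
```

move_arm(
  series=[0.65, 0, 0, 0, 0, 0, 0, 0.65, 0, 0, 0, 0, 0, 0, 0.65, 0, 0, -0.5, 0, 0, 0, 0.65, 0, 0, -0.9, 0, 0, 0, 0.65, -0.4, -0.1, -0.1, 0, 0, 0, 0.65, -0.9, -0.21, 0, 0, 0, 0, 0.65, -0.9, -0.21, 0, 0, 0, 0, 0.65, -0.9, -0.21, 0, 0, 0, 0],
)

```text
time: 20.6
eef_pos: [0.4618, -0.138, 0.1677]
eef_rot: [2.871, -1.273, -0.003]
ft_force: [0.6, 0.2, -0.6]
grip_width: 0.65
finger_force: 0.0
```

```bash
python3 - <<'E'
from h import *
np.set_printoptions(precision=4,suppress=True)
plan([.4193,-.0597,.07],4,yaw=-47.7)
T=[]
for n in("top","scene"):
    p,d=bot.capture(n); P=cloud(n,d); r=np.hypot(P[...,0]-.556,P[...,1]+.306)
    for nm,lo,hi,zl,zh in(("plate",.03,.066,.055,.072),("hub",.008,.0175,.08,.1)):
        g=P[(r>lo)&(r<hi)&(P[...,2]>zl)&(P[...,2]<zh)]; print(n,nm,len(g),np.median(g[:,2]),np.linalg.lstsq(np.c_[g[:,:2]-[.556,-.306],np.ones(len(g))],g[:,2],rcond=None)[0])
    K,W=cam(n); Wi=np.linalg.inv(W); q=Wi[:3,:3]@[.555,-.305,.07]+Wi[:3,3]; u=K@q/q[2]; rr,c=int(u[1]),int(u[0])
    T.append(cv2.resize(p[rr-35:rr+35,c-35:c+35],(400,400),interpolation=cv2.INTER_CUBIC))
cv2.imwrite("pics/v7.png",np.hstack(T))
E
```

```text
pose 20.6 [ 0.4618 -0.138   0.1677] yaw -47.83 q6 0.69 tilt [-0.0022  0.0003] F [ 0.6  0.2 -0.6] w 0.65 d [-0.0425  0.0783 -0.0977]
per row shift [-0.36  -0.088  0.408] turn [ 0.003  0.004 -0.005]
top plate 1170 0.0653244065651366 [ 0.0001 -0.0018  0.0653]
top hub 86 0.089989083775324 [-0.0391  0.0104  0.0898]
scene plate 853 0.06505214345679133 [0.0006 0.0007 0.0652]
scene hub 63 0.08864261100142723 [0.0641 0.039  0.0885]
```

View pics/v7.png

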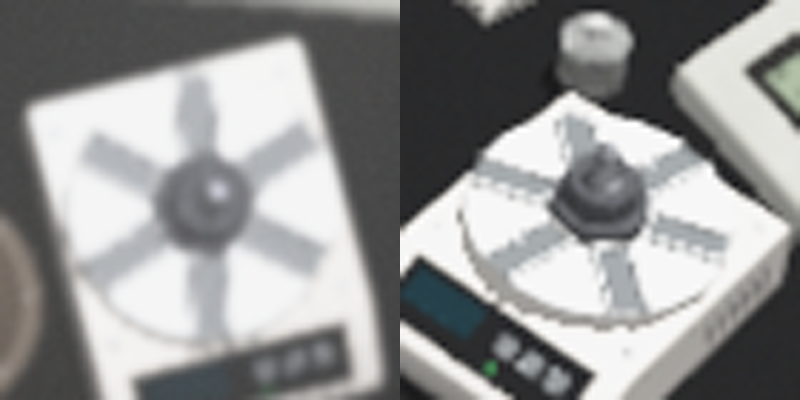

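move_arm(
  series=[0.65, -0.36, -0.088, 0.4, 0, 0, 0, 0.65, -0.36, -0.088, 0.4, 0, 0, 0, 0.65, -0.36, -0.088, 0.4, 0, 0, 0, 0.65, -0.36, -0.088, 0.4, 0, 0, 0, 0.65, 0, 0, 0, 0, 0, 0, 0.65, 0, 0, 0, 0, 0, 0, 0.65, 0, 0, 0, 0, 0, 0, 0.65, 0, 0, 0, 0, 0, 0],
)

```text
time: 21.7
eef_pos: [0.4219, -0.0614, 0.073]
eef_rot: [-2.871, 1.273, -0.002]
ft_force: [-0.4, -0.4, -0.6]
grip_width: 0.654
finger_force: 0.0
```

```bash
python3 - <<'E'
from h import *
plan([.4193,-.0597,.006],4,yaw=-47.7)
E
```

```text
pose 21.7 [ 0.4219 -0.0614  0.073 ] yaw -47.83 q6 0.5 tilt [0.0014 0.0003] F [-0.4 -0.4 -0.6] w 0.654 d [-0.0026  0.0017 -0.067 ]
per row shift [-0.013  0.004  0.279] turn [-0.003 -0.002 -0.006]
```

move_arm(
  series=[0.65, -0.05, 0.015, 0.3, 0, 0, 0, 0.65, 0, 0, 0.3, 0, 0, 0, 0.65, 0, 0, 0.3, 0, 0, 0, 0.65, 0, 0, 0.22, 0, 0, 0, 0.65, 0, 0, 0, 0, 0, 0, 0, 0, 0, 0, 0, 0, 0, 0, 0, 0, 0, 0, 0, 0, 0, 0, 0, 0, 0, 0, 0],
)

```text
time: 22.7
eef_pos: [0.4192, -0.0594, 0.0063]
eef_rot: [-2.872, 1.271, -0.003]
ft_force: [-1.0, -0.3, 5.8]
grip_width: 0.313
finger_force: 58.9
```

```bash
python3 - <<'E'
from h import *
plan([.4193,-.0597,.160],3,yaw=-47.7)
plan([.556,-.3062,.160],6,yaw=-47.7)
E
```

```text
pose 22.7 [ 0.4192 -0.0594  0.0063] yaw -47.76 q6 0.49 tilt [0.0018 0.0002] F [-1.  -0.3  5.8] w 0.313 d [ 1.000e-04 -3.000e-04  1.537e-01]
per row shift [ 0.002 -0.001 -0.854] turn [-0.005 -0.003 -0.003]
pose 22.7 [ 0.4192 -0.0594  0.0063] yaw -47.76 q6 0.49 tilt [0.0018 0.0002] F [-1.  -0.3  5.8] w 0.313 d [ 0.1368 -0.2468  0.1537]
per row shift [ 0.763  0.179 -0.426] turn [-0.002 -0.002 -0.002]
```

move_arm(
  series=[0.45, 0, 0, 0, 0, 0, 0, 0.45, 0, 0, -0.045, 0, 0, 0, 0.45, 0, 0, 0, 0, 0, 0, 0, 0, 0, 0, 0, 0, 0, 0, 0, 0, 0, 0, 0, 0, 0, 0, 0, 0, 0, 0, 0, 0, 0, 0, 0, 0, 0, 0, 0, 0, 0, 0, 0, 0, 0],
)

```text
time: 23.7
eef_pos: [0.4187, -0.0594, 0.0084]
eef_rot: [-2.873, 1.272, -0.0]
ft_force: [-1.2, 0.1, 6.6]
grip_width: 0.309
finger_force: 58.6
```

```bash
python3 - <<'E'
from h import *
plan([.556,-.3062,.160],6,yaw=-47.7)
E
```

```text
pose 23.7 [ 0.4187 -0.0594  0.0084] yaw -47.76 q6 0.49 tilt [ 0.0002 -0.0001] F [-1.2  0.1  6.6] w 0.309 d [ 0.1373 -0.2468  0.1516]
per row shift [ 0.764  0.178 -0.421] turn [-0.    -0.    -0.002]
```

move_arm(
  series=[0, 0, 0, -0.3, 0, 0, 0, 0, 0.1, 0.02, -0.8, 0, 0, 0, 0, 0.5, 0.12, -0.8, 0, 0, 0, 0, 0.8, 0.19, -0.45, 0, 0, 0, 0, 0.85, 0.2, -0.18, 0, 0, 0, 0, 0.85, 0.2, 0, 0, 0, 0, 0, 0.8, 0.19, 0, 0, 0, 0, 0, 0.5, 0.12, 0, 0, 0, 0],
)

```text
time: 24.7
eef_pos: [0.5501, -0.2988, 0.1587]
eef_rot: [2.871, -1.275, -0.002]
ft_force: [0.3, 0.3, -0.2]
grip_width: 0.306
finger_force: 59.2
```

```bash
python3 - <<'E'
from h import *
plan([.556,-.3062,.135],4,yaw=-47.7)
E
```

```text
pose 24.7 [ 0.5501 -0.2988  0.1587] yaw -47.88 q6 0.97 tilt [-0.0012  0.0005] F [ 0.3  0.3 -0.2] w 0.306 d [ 0.0059 -0.0074 -0.0237]
per row shift [0.039 0.002 0.099] turn [ 0.001  0.003 -0.007]
```

move_arm(
  series=[0, 0.1, 0.01, 0.1, 0, 0, 0, 0, 0.04, 0, 0.15, 0, 0, 0, 0, 0, 0, 0.12, 0, 0, 0, 0, 0, 0, 0, 0, 0, 0, 0, 0, 0, 0, 0, 0, 0, 0, 0, 0, 0, 0, 0, 0, 0, 0, 0, 0, 0, 0, 0, 0, 0, 0, 0, 0, 0, 0],
)

```text
time: 25.7
eef_pos: [0.555, -0.3036, 0.1377]
eef_rot: [-2.872, 1.272, -0.0]
ft_force: [0.8, -0.5, -1.6]
grip_width: 0.306
finger_force: 59.2
```

```bash
python3 - <<'E'
from h import *
plan([.5554,-.3055,.1204],1,yaw=-47.7)
p,d=bot.capture("scene"); cv2.imwrite("pics/v8.png",cv2.resize(p[195:255,355:425],None,fx=8,fy=8,interpolation=cv2.INTER_CUBIC))
E
```

```text
pose 25.7 [ 0.555  -0.3036  0.1377] yaw -47.78 q6 0.98 tilt [ 0.0003 -0.0001] F [ 0.8 -0.5 -1.6] w 0.306 d [ 0.0004 -0.0019 -0.0173]
per row shift [0.028 0.017 0.288] turn [-0.001 -0.002 -0.014]
```

View pics/v8.png

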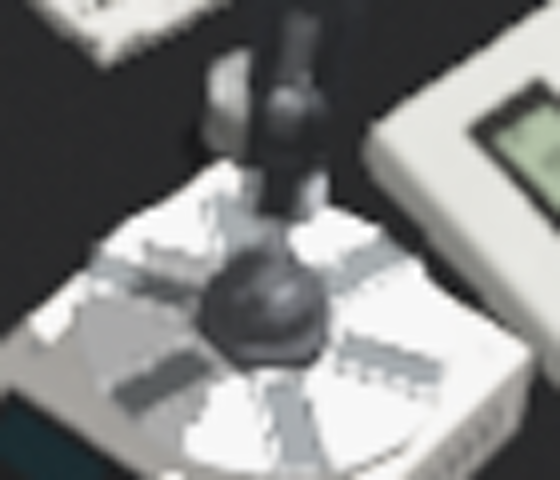

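move_arm(
  series=[0, 0.028, 0.017, 0.03, 0, 0, 0, 0, 0, 0, 0.06, 0, 0, 0, 0, 0, 0, 0.06, 0, 0, 0, 0, 0, 0, 0.06, 0, 0, 0, 0, 0, 0, 0.06, 0, 0, 0, 0, 0, 0, 0.05, 0, 0, 0, 0, 0, 0, 0, 0, 0, 0, 0, 0, 0, 0, 0, 0, 0],
)

```text
time: 26.75
eef_pos: [0.5555, -0.3055, 0.1184]
eef_rot: [2.872, -1.272, 0.0]
ft_force: [0.2, 0.1, -0.4]
grip_width: 0.307
finger_force: 59.2
```

```bash
python3 - <<'E'
from h import *
print(bot.get_state()["ft_torque"])
plan([.5554,-.3055,.115],1,yaw=-47.7)
E
```

```text
[-0.04588374  0.0063746   0.00761246]
pose 26.75 [ 0.5555 -0.3055  0.1184] yaw -47.78 q6 0.98 tilt [ 0.0002 -0.0001] F [ 0.2  0.1 -0.4] w 0.307 d [-0.0001  0.     -0.0034]
per row shift [-0.001  0.001  0.057] turn [-0.001 -0.002 -0.013]
```

move_arm(
  series=[0, 0, 0, 0.01, 0, 0, 0, 0, 0, 0, 0.01, 0, 0, 0, 0, 0, 0, 0.01, 0, 0, 0, 0, 0, 0, 0.01, 0, 0, 0, 0, 0, 0, 0.01, 0, 0, 0, 0, 0, 0, 0.01, 0, 0, 0, 0, 0, 0, 0, 0, 0, 0, 0, 0, 0, 0, 0, 0, 0],
)

```text
time: 27.75
eef_pos: [0.5559, -0.3057, 0.1163]
eef_rot: [2.873, -1.271, 0.003]
ft_force: [-1.5, 1.5, 6.9]
grip_width: 0.302
finger_force: 60.3
```

```bash
python3 - <<'E'
from h import *
print(bot.get_state()["ft_torque"])
plan([.5554,-.3055,.0984],1,yaw=-47.7)
E
```

```text
[0.49076382 0.34728323 0.01422907]
pose 27.75 [ 0.5559 -0.3057  0.1163] yaw -47.75 q6 0.98 tilt [ 0.0017 -0.001 ] F [-1.5  1.5  6.9] w 0.302 d [-0.0005  0.0002 -0.0179]
per row shift [-0.009  0.004  0.298] turn [-0.005 -0.018 -0.008]
```

move_arm(
  series=[0, -0.008, 0, 0, 0, 0, 0, 0, 0, 0, 0.01, 0, 0, 0, 0, 0, 0, 0.01, 0, 0, 0, 0, 0, 0, 0.01, 0, 0, 0, 0, 0, 0, 0.01, 0, 0, 0, 0, 0, 0, 0.01, 0, 0, 0, 0, 0, 0, 0.01, 0, 0, 0, 0, 0, 0, 0, 0, 0, 0],
)

```text
time: 28.75
eef_pos: [0.5553, -0.3052, 0.1108]
eef_rot: [-2.872, 1.272, -0.0]
ft_force: [0.7, 0.8, 1.3]
grip_width: 0.304
finger_force: 59.4
```

```bash
python3 - <<'E'
from h import *
print(bot.get_state()["ft_torque"])
plan([.5554,-.3055,.0984],1,yaw=-47.7)
E
```

```text
[ 0.051863   -0.22902567 -0.00297916]
pose 28.75 [ 0.5553 -0.3052  0.1108] yaw -47.78 q6 0.98 tilt [ 0.0003 -0.0001] F [0.7 0.8 1.3] w 0.304 d [ 0.0001 -0.0003 -0.0124]
per row shift [0.006 0.002 0.206] turn [-0.002 -0.002 -0.014]
```

move_arm(
  series=[0, 0, 0, 0.03, 0, 0, 0, 0, 0, 0, 0.03, 0, 0, 0, 0, 0, 0, 0.03, 0, 0, 0, 0, 0, 0, 0.03, 0, 0, 0, 0, 0, 0, 0.03, 0, 0, 0, 0, 0, 0, 0.03, 0, 0, 0, 0, 0, 0, 0.025, 0, 0, 0, 0, 0, 0, 0, 0, 0, 0],
)

```text
time: 29.75
eef_pos: [0.5548, -0.3051, 0.0986]
eef_rot: [2.872, -1.272, -0.001]
ft_force: [0.5, 0.4, 0.2]
grip_width: 0.309
finger_force: 59.6
```

```bash
python3 - <<'E'
from h import *
print(bot.get_state()["ft_torque"])
plan([.5554,-.3055,.0974],1,yaw=-47.7)
E
```

```text
[-0.03396713 -0.2528819  -0.02576758]
pose 29.75 [ 0.5548 -0.3051  0.0986] yaw -47.79 q6 0.98 tilt [-0.0007  0.0002] F [0.5 0.4 0.2] w 0.309 d [ 0.0006 -0.0004 -0.0012]
per row shift [ 0.012 -0.003  0.02 ] turn [ 0.003  0.006 -0.015]
```

move_arm(
  series=[0, 0, 0, 0.01, 0, 0, 0, 0, 0, 0, 0.01, 0, 0, 0, 0, 0, 0, 0.01, 0, 0, 0, 0, 0, 0, 0.01, 0, 0, 0, 0, 0, 0, 0, 0, 0, 0, 0, 0, 0, 0, 0, 0, 0, 0, 0, 0, 0, 0, 0, 0, 0, 0, 0, 0, 0, 0, 0],
)

```text
time: 30.75
eef_pos: [0.555, -0.3053, 0.0984]
eef_rot: [2.872, -1.271, 0.002]
ft_force: [-1.7, 1.6, 8.2]
grip_width: 0.305
finger_force: 61.0
```

```bash
python3 - <<'E'
from h import *
print(bot.get_state()["ft_torque"])
plan([.5554,-.3055,.0974],1,yaw=-47.7)
E
```

```text
[ 0.46031789  0.74028511 -0.05125729]
pose 30.75 [ 0.555  -0.3053  0.0984] yaw -47.75 q6 0.98 tilt [ 0.0006 -0.0009] F [-1.7  1.6  8.2] w 0.305 d [ 0.0004 -0.0002 -0.001 ]
per row shift [ 0.006 -0.003  0.017] turn [ 0.002 -0.011 -0.008]
```

move_arm(
  series=[0, 0, 0, 0.015, 0, 0, 0, 0, 0, 0, 0.015, 0, 0, 0, 0, 0, 0, 0, 0, 0, 0, 0.55, 0, 0, -0.02, 0, 0, 0, 0.55, 0, 0, 0, 0, 0, 0, 0.55, 0, 0, -0.4, 0, 0, 0, 0.55, 0, 0, -0.9, 0, 0, 0, 0.55, -0.5, -0.1, -0.9, 0, 0, 0],
)

```text
time: 31.75
eef_pos: [0.5394, -0.2795, 0.2275]
eef_rot: [2.871, -1.274, -0.004]
ft_force: [-0.3, 1.0, 0.8]
grip_width: 0.55
finger_force: 0.0
```

move_arm(
  series=[0.55, -0.9, -0.2, 0, 0, 0, 0, 0.55, -0.9, -0.2, 0, 0, 0, 0, 0.55, -0.9, -0.2, 0, 0, 0, 0, 0.55, -0.5, -0.1, 0, 0, 0, 0, 0.55, 0, 0, 0, 0, 0, 0, 0.55, 0, 0, 0, 0, 0, 0, 0.55, 0, 0, 0, 0, 0, 0, 0.55, 0, 0, 0, 0, 0, 0],
)

```text
time: 32.75
eef_pos: [0.4417, -0.1091, 0.2275]
eef_rot: [2.871, -1.274, -0.001]
ft_force: [1.6, 0.3, -0.0]
grip_width: 0.548
finger_force: 0.0
```

```bash
python3 - <<'E'
from h import *
np.set_printoptions(precision=4,suppress=True)
print(bot.get_state()["time"])
T=[]
for n in("top","scene"):
    p,d=bot.capture(n); P=cloud(n,d); r=np.hypot(P[...,0]-.5555,P[...,1]+.3055)
    for nm,lo,hi,zl,zh in(("plate",.03,.066,.055,.072),("bush",.0085,.0135,.08,.115)):
        g=P[(r>lo)&(r<hi)&(P[...,2]>zl)&(P[...,2]<zh)]; print(n,nm,len(g),np.median(g[:,2]),np.percentile(g[:,2],[10,90]))
    K,W=cam(n); Wi=np.linalg.inv(W); q=Wi[:3,:3]@[.555,-.305,.09]+Wi[:3,3]; u=K@q/q[2]; rr,c=int(u[1]),int(u[0])
    T.append(cv2.resize(p[rr-30:rr+30,c-30:c+30],(400,400),interpolation=cv2.INTER_CUBIC))
cv2.imwrite("pics/v9.png",np.hstack(T))
E
```

```text
32.75
top plate 1166 0.06535289703088165 [0.0611 0.0695]
top bush 42 0.10189056417937326 [0.099  0.1061]
scene plate 833 0.06497290648460152 [0.0624 0.0681]
scene bush 39 0.09927154118666914 [0.0897 0.1037]
```

View pics/v9.png

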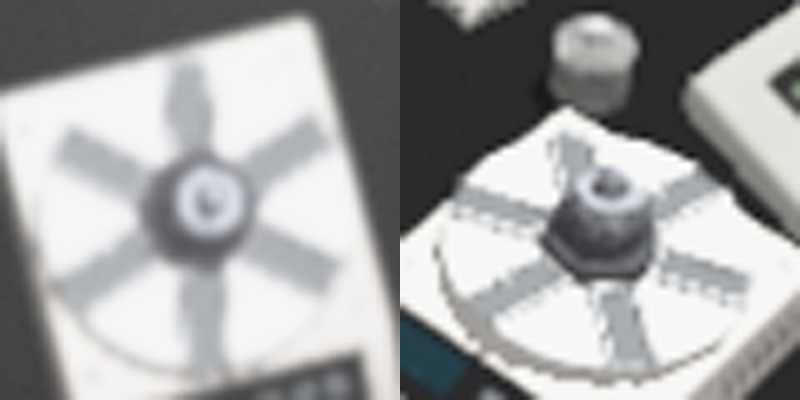

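```bash
python3 - <<'E'
from h import *
np.set_printoptions(precision=4,suppress=True)
for n in("top","scene"):
    p,d=bot.capture(n); P=cloud(n,d); r=np.hypot(P[...,0]-.5555,P[...,1]+.3055)
    g=P[(r<.009)&(P[...,2]>.07)]; print(n,np.sort(g[:,2])[-12:])
    g=P[(r<.02)&(P[...,2]>.098)]; print(len(g),np.histogram(g[:,2],[.098,.1,.102,.104,.108,.112,.116,.12])[0])
E
```

```text
top [0.112  0.1122 0.1123 0.1125 0.1127 0.1138 0.1147 0.1151 0.1152 0.1152
 0.12   0.1214]
75 [11 15 18 16  4  9  0]
scene [0.11   0.1102 0.1102 0.1119 0.1122 0.1124 0.1124 0.1135 0.1144 0.115
 0.1156 0.1162]
65 [16 13 12  9  7  7  1]
```

Bush top sits at about 102 mm and the spindle stands through it to 116 mm, so everything is home; I'm handing in.

```bash
python3 -c "
from station import bot
print(bot.sign_off())"
```

```text
the job is handed in; nothing more can be done
None
```

The carousel is back on its drive unit and the job is handed in: spacer on the flange, carousel level and home over the drive pins, and bush down on the hub at the height where it sits under the spring balls, finished at about 33 s of the 72 s allowed.

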